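Put the hole saws and the centre punch back in the drilling tray

ROBOT

A 7-joint arm with a two-finger parallel gripper is mounted at the origin on the work surface. World frame = base frame: x ahead of the robot, y to its left, z up, the work surface at z = 0. Lengths are in m, angles in rad, forces in N, time in s.
With the tool pointing down it reaches from about 0.425 to 0.925 m from the base axis. Payload 6.8 kg.
Tool frame: the origin (TCP) lies midway between the tips of the shut fingers; the grasp point (between the pads) lies 19 mm behind it; z points along the fingers, y is the direction in which the jaws open and shut (so a half turn about z gives the same grasp; the last joint's range is limited). The gripper opens to 85 mm and grips with 20 to 120 N. Pads are 22 mm wide; open, the fingers measure 114 mm over their backs; the gripper's body (76 mm by 85 mm) begins 54 mm behind the grasp point. The pads swing forward as they close: fully open they stand 13 mm farther back than shut.
Start: joints at [1.187, 0.477, 0.022, 1.555, -0.011, 1.109, -0.083], TCP at [0.184, -0.65, 0.231] pointing down, gripper open.
Joint ranges: [-2.96, 2.96], [-0.34, 2.1], [-1.41, 1.46], [0.24, 2.44], [-1.37, 4.51], [0.17, 1.92], [-2.96, 2.96]. Speed limits (rad/s): [2.39, 2.39, 3.14, 3.14, 3.14, 3.14, 3.14].

INTERFACE

Orientations are given as a unit quaternion [w, x, y, z].
In Python, from station import readout, eyes, ticket gives the robot as it stands. The module is installed in compiled form; this text tells all that it offers.
- The arm moves only by the shell command python3 -m crank 'ROWS' [FORCE]. ROWS is JSON, a list of rows, each an object of numbers: "jaw": the opening in per cent of the stroke, from 0 (shut) to 100 (fully open); "x", "y", "z": the shift along the tool's x, y, z in mm; "ax", "ay", "az": the turn, a rotation vector about the tool's x, y, z in degrees. In form: [{"jaw": .., "x": .., "y": .., "z": .., "ax": .., "ay": .., "az": ..}, ...]. A call has 1 to 12 rows; each row shifts and turns the commanded pose from where the row before left it, along the tool's axes as they then stand; what a row does not reach is not made up. A row lasts 1/8 s, in which the tool goes at most 62.5 mm and 10.7 degrees, less where a joint would pass 70% of its speed; a pose out of reach is approached as far as the arm can. A call with a gripper value outside its range is refused whole. The fingers move at their own pace and stop on an object; FORCE is the grip in N (left out, the last holds). Time passes only in rows, so rows that do not move let the fingers close. It gives the time, the measured TCP pose, the force and the opening at its end, in the units of the state.
- readout.get_obs(): the state, without advancing time (a new reading comes with each control period).
- eyes.read_camera(name): name is "side" or "top" or "wrist"; returns (picture, depth): 480x640x3 uint8, red, green, blue; 480x640 float32, m along the optical axis (not along the pixel's ray), 0 where there is no reading.
- eyes.calibration(name): a dict with "fx", "fy", "cx", "cy" (pixels), "k1" (the pictures are not rectified: a ray, as slopes to the right and down, at radius r is drawn at 1 + k1 r^2 times it, then the intrinsics apply), "R" (3x3) and "t" (3): a world point X has camera coordinates R X + t. Camera axes: x right, y down, z forward; pixel columns grow to the right and rows downward; lengths in m; the calibration is good to about 2 mm. A picture is of the moment at which its call begins: read the wrist's pose just before it. calibration takes no time and is no camera call; for the wrist camera it gives the pose at the moment of the call.
- ticket.hand_in(): hands the job in, once; it reports no verdict.
The state is a dict: "t": time; "q": joint angles; "joint_vel": joint speeds; "joint_torque": joint torques, N m; "eef_pos": TCP position; "tool_rot": TCP orientation; "contact_force": force on the tool from outside, world axes, zero at the start; "torque": the same for the moment, N m; "gripper_width": opening from 0.0 (shut) to 1.0 (fully open).
Only numpy, scipy, OpenCV 4.12 (cv2) and the standard library are available. Lean on these libraries where they do the work, as an engineer would, in place of code of your own. Each camera call takes 0.05 s, during which the arm holds its last target. There are 200 camera calls.

TASK

Put the drilling tools back in their tray: stand each of the three hole saws, teeth up, in the round recess made for its size, fully down on the floor of the recess, and press the pointed centre punch down into its two spring clips, about centred lengthwise and either way round, until it snaps fully home. The plain pipe coupling and the cold chisel do not belong in the tray: leave them where they lie.

Things in the scene. Friction and masses are not known exactly. Their poses are not given: they have to be found in the camera images.
- large_saw_mid (a point): the large hole saw, a loose steel cup 64 mm in diameter and 44 mm tall, standing on its closed base with its toothed open rim up (wall 3 mm, steel floor with an arbor hole inside). This point is its centre, 22 mm above its underside; z up along its axis.
- medium_saw_mid (a point): the medium hole saw, a loose steel cup 48 mm in diameter and 44 mm tall, standing on its closed base with its toothed open rim up (wall 3 mm, steel floor with an arbor hole inside). This point is its centre, 22 mm above its underside; z up along its axis.
- small_saw_mid (a point): the small hole saw, a loose steel cup 32 mm in diameter and 44 mm tall, standing on its closed base with its toothed open rim up (wall 3 mm, steel floor with an arbor hole inside). This point is its centre, 22 mm above its underside; z up along its axis.
- large_recess (a point): round recess for the large hole saw, 77 mm in diameter, 12 mm deep, in one of the tray's four square wooden inserts (98 mm square, 100 mm apart, two by two in any arrangement). This point is the centre of the recess floor, 18 mm above the bench; the insert's top is 12 mm above it. The saw's underside rests on this floor. x, y along the insert's sides.
- medium_recess (a point): round recess for the medium hole saw, 61 mm in diameter, 12 mm deep, in one of the tray's four square wooden inserts (98 mm square, 100 mm apart, two by two in any arrangement). This point is the centre of the recess floor, 18 mm above the bench; the insert's top is 12 mm above it. The saw's underside rests on this floor. x, y along the insert's sides.
- small_recess (a point): round recess for the small hole saw, 45 mm in diameter, 12 mm deep, in one of the tray's four square wooden inserts (98 mm square, 100 mm apart, two by two in any arrangement). This point is the centre of the recess floor, 18 mm above the bench; the insert's top is 12 mm above it. The saw's underside rests on this floor. x, y along the insert's sides.
- punch_mid (a point): the centre punch, a loose plain steel octagonal bar 14 mm across flats, lying on a flat, 100 mm long over all, with a conical point at its +x end (the last 18 mm) and a blunt end at -x. This point is on its axis half-way along, 7 mm above the bench at the start; x along the bar towards the point, z up.
- clip_seat (a point): tray insert with two spring clips. Point: where the punch's centre lies when home, 36 mm above the bench; x along the seated bar (either end first), z up. Clips at x = +-26 mm, 8 mm wide, mouth 34 mm wide 19 mm above the point, neck 10 mm at 6 mm above it, then seat and rigid saddles. Pressed straight down the bar snaps in at 10 to 15 N. Fingers fit between the clips to 15 mm below the point.
- coupling_mid (a point): look-alike, to be left: a loose plain steel pipe coupling, 50 mm outside diameter, 44 mm tall, wall 4 mm, a ring open right through with a smooth rim and no teeth or floor. This point is its centre, 22 mm above the bench.
- chisel_mid (a point): look-alike, to be left: a loose short cold chisel, the same octagonal steel bar 14 mm across flats, 90 mm long, but ending at +x in a flat flared blade 24 mm wide instead of a point. This point is 45 mm from either end, 7 mm above the bench; x along it towards the blade.

How it is judged:
At the end, for the whole second after the job is handed in: Each saw upright (0.1 rad), teeth up, in its own recess, within 9 mm of its axis and 3 mm of its floor; the punch in both clips within 3 mm in height, 5 mm sideways, 12 mm lengthwise and 0.12 rad of its seat, either way round; coupling and chisel within 25 mm of their starts; all at rest (horizontal distance between large_saw_mid and large_recess below 0.009 m and z of large_saw_mid in the frame of large_recess between 0.018 and 0.025 m and angle between each of large_saw_mid, medium_saw_mid, small_saw_mid's own z axis and vertical below 0.1 rad and linear speed of each of large_saw, medium_saw, small_saw, punch below 0.02 m/s and horizontal distance between medium_saw_mid and medium_recess below 0.009 m and z of medium_saw_mid in the frame of medium_recess between 0.018 and 0.025 m and horizontal distance between small_saw_mid and small_recess below 0.009 m and z of small_saw_mid in the frame of small_recess between 0.018 and 0.025 m and z of punch_mid in the frame of clip_seat between -0.003 and 0.003 m and y of punch_mid in the frame of clip_seat between -0.005 and 0.005 m and x of punch_mid in the frame of clip_seat between -0.012 and 0.012 m and angle between the x axis of punch_mid and the x axis of clip_seat, either way round below 0.12 rad and distance of each of coupling_mid, chisel_mid from where it was at the start of the episode below 0.025 m); the robot touches nothing.
It fails at once if the pipe coupling is taken or pushed away (more than 25 mm) (distance of coupling_mid from where it was at the start of the episode above 0.025 m).
It fails at once if the cold chisel is taken or pushed away (more than 25 mm) (distance of chisel_mid from where it was at the start of the episode above 0.025 m).
It also fails if it takes over 112 s, if anything falls off the work surface, if the arm or the gripper's body presses on something with over 40 N, if the wrist force passes 120 N, or if a joint passes its speed limit or range.

## Working session

There is one attempt and no reset: what is moved stays moved. The work goes in short steps, Python scripts to look and compute and a shell command to move; the robot and the scene stay as the last step left them, time stands still between calls to the robot, and variables do not carry over. Pictures are saved under pics/ and viewed, about 12 in all and at most 16, crops included, and the job is handed in when it is done.

```bash
mkdir -p pics; cat > h.py <<'E'
import numpy as np, cv2
from station import readout, eyes, ticket
def cam(n):
    c=eyes.calibration(n); im,d=eyes.read_camera(n); return im,d,c
def rays(c,uv):
    uv=np.atleast_2d(np.array(uv,float))
    K=np.array([[c['fx'],0,c['cx']],[0,c['fy'],c['cy']],[0,0,1]])
    return cv2.undistortPoints(uv[:,None],K,np.array([c['k1'],0,0,0.]))[:,0]
def at_z(c,uv,z):
    r=rays(c,uv); R=np.array(c['R']);t=np.array(c['t'])
    d=np.c_[r,np.ones(len(r))]@R; o=-R.T@t
    return o+d*((z-o[2])/d[:,2])[:,None]
def cloud(c,d):
    v,u=np.mgrid[:480,:640]; r=rays(c,np.c_[u.ravel(),v.ravel()])
    z=d.ravel().astype(float); P=np.c_[r*z[:,None],z]
    W=(P-np.array(c['t']))@np.array(c['R']); W[z==0]=np.nan
    return W.reshape(480,640,3)
def save(n,im): cv2.imwrite('pics/'+n+'.png',cv2.cvtColor(im,cv2.COLOR_RGB2BGR))
E
python3 - <<'E'
from h import *
for n in('top','side'):
    im,d,c=cam(n); save(n+'0',im); np.savez(n+'0.npz',im=im,d=d)
    R=np.array(c['R']);print(n,-R.T@np.array(c['t']),R[2],c['fx'],c['k1'],(d>0).mean())
o=readout.get_obs();print(o)
E
```

```text
top [ 0.35105896 -0.03647167  1.07243032] [ 0.19353314  0.00710017 -0.98106805] 493.6259078527902 0.03595694910065592 0.9959342447916667
side [ 0.21850236 -0.6973211   0.86264524] [ 0.31768254  0.60850531 -0.72718574] 545.7840500539776 -0.06658904335341735 0.9959993489583333
{'t': 0.1, 'q': array([ 1.18687795,  0.47770346,  0.0223728 ,  1.5563183 , -0.0114842 ,
        1.10930527, -0.08308893]), 'joint_vel': array([ 1.01922741e-03, -3.10488340e-03, -2.43846862e-05, -2.32359966e-03,
       -2.23104082e-03, -2.62766284e-04, -1.18177996e-03]), 'joint_torque': array([ 4.44931240e-03, -5.97757137e+01,  1.61388561e+00, -2.81954670e+01,
        1.29179089e-02,  5.05930628e-03, -5.94094203e-06]), 'eef_pos': array([ 0.18365349, -0.64899874,  0.23044737]), 'tool_rot': array([-7.82221970e-04,  9.90504466e-01,  1.37478212e-01, -1.81101211e-04]), 'contact_force': array([0.33412542, 0.8246062 , 0.45966482]), 'torque': array([-0.01861355,  0.01569183, -0.01871448]), 'gripper_width': 0.9939004531457994}
```

View pics/top0.png

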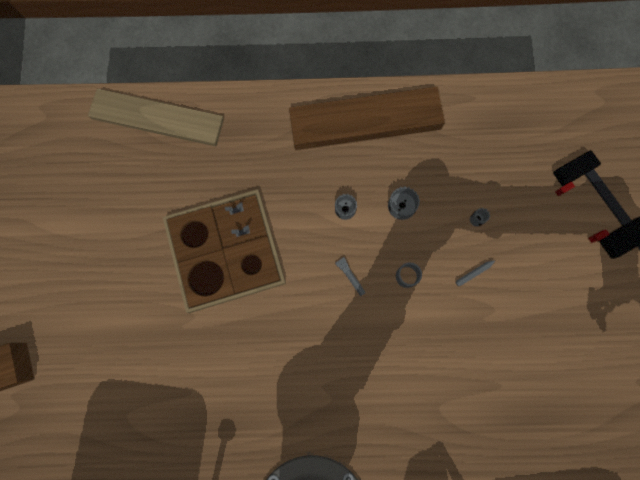

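View pics/side0.png

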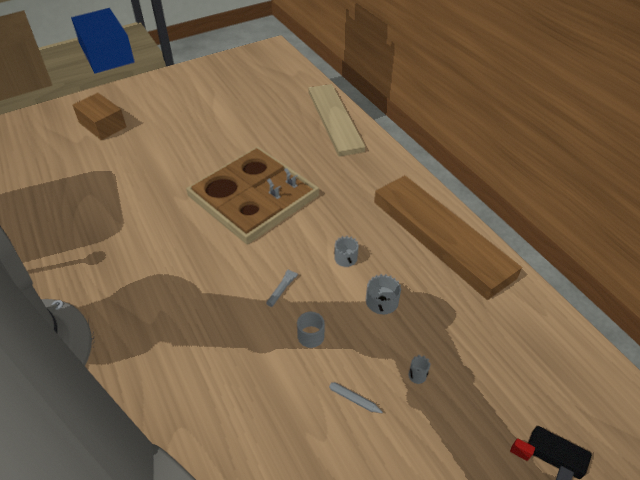

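Top view: the saws are at (345,206) medium, (403,203) large and (479,217) small. The coupling is at (408,275), the chisel at (350,275) and the punch at (474,272). The tray recesses are medium (195,234), large (206,278) and small (251,265), with the clips at about (238,218). Next I'll measure them.

```bash
cat > m.py <<'E'
from h import *
from scipy.optimize import least_squares
def circ(p,r=None):
    m=np.median(p,0)
    f=least_squares(lambda a:np.hypot(p[:,0]-a[0],p[:,1]-a[1])-a[2],[*m,r],loss='soft_l1',f_scale=.001)
    return f.x
W={};C={}
for n in('top','side'):
    z=np.load(n+'0.npz'); C[n]=eyes.calibration(n); W[n]=cloud(C[n],z['d']); W[n+'im']=z['im']
px={'large':(403,203,.032),'medium':(345,206,.024),'small':(479,217,.016),'coupling':(408,275,.025)}
for k,(u,v,r) in px.items():
    c0=at_z(C['top'],(u,v),.03)[0]
    for n in('top','side'):
        P=W[n].reshape(-1,3); s=P[(np.hypot(*(P[:,:2]-c0[:2]).T)<r+.015)&(P[:,2]>.040)&(P[:,2]<.06)]
        print(k,n,len(s),np.round(circ(s[:,:2],r-.0015),4),'zmax',np.round(np.percentile(s[:,2],[50,98]),4))
for k,(u,v,L) in {'punch':(474,272,.1),'chisel':(350,275,.09)}.items():
    c0=at_z(C['top'],(u,v),.007)[0]
    for n in('top','side'):
        P=W[n].reshape(-1,3); s=P[(np.hypot(*(P[:,:2]-c0[:2]).T)<.075)&(P[:,2]>.006)&(P[:,2]<.025)][:,:2].astype(np.float32)
        (cx,cy),(w,h),a=cv2.minAreaRect(s); ev,V=np.linalg.eigh(np.cov(s.T)); 
        d=V[:,1]; pr=(s-s.mean(0))@d; mid=s.mean(0)+d*(pr.min()+pr.max())/2
        print(k,n,len(s),np.round([cx,cy,w,h,a],4),'pca',np.round(mid,4),np.round(np.ptp(pr),4),np.degrees(np.arctan2(d[1],d[0])))
# recesses: floor points below the top
for k,(u,v,r) in {'Lr':(206,278,.0385),'Mr':(195,234,.0305),'Sr':(251,265,.0225)}.items():
    c0=at_z(C['top'],(u,v),.03)[0]
    for n in('top','side'):
        im=W[n+'im']; P=W[n]; g=im.astype(int).sum(2)
        # rim edge: pixel rays cut with z=.03 plane
        vv,uu=np.mgrid[:480,:640]; Q=at_z(C[n],np.c_[uu.ravel(),vv.ravel()],.030).reshape(480,640,3)
        R=np.hypot(Q[...,0]-c0[0],Q[...,1]-c0[1])
        low=(P[...,2]<.0275)&(P[...,2]>0.005)&(R<r+.012); 
        m=(cv2.morphologyEx(low.astype(np.uint8),cv2.MORPH_OPEN,np.ones((2,2))))
        cn=max(cv2.findContours(m,0,1)[0],key=cv2.contourArea)[:,0]; e=at_z(C[n],cn,.030)[:,:2]
        fl=P[low][:,2]
        print(k,n,m.sum(),np.round(circ(e,r),4),np.round(c0[:2],4),'floor z',np.round(np.median(fl),4),'top z',np.round(np.median(P[(R>r+.002)&(R<r+.008)][:,2]),4))
# clips
c0=at_z(C['top'],(238,219),.045)[0]
for n in('top','side'):
    P=W[n].reshape(-1,3); s=P[(np.hypot(*(P[:,:2]-c0[:2]).T)<.06)&(P[:,2]>.040)&(P[:,2]<.07)]
    print('clips',n,c0,len(s),s.mean(0),cv2.minAreaRect(s[:,:2].astype(np.float32)))
E
python3 m.py
python3 - <<'E'
import cv2
a=cv2.imread('pics/top0.png')[170:320,150:310]; b=cv2.imread('pics/side0.png')[140:250,180:330]
cv2.imwrite('pics/c.png',cv2.hconcat([cv2.resize(a,(400,375),interpolation=2),cv2.resize(b,(400,375),interpolation=2)]))
E
```

```text
large top 107 [ 0.6327 -0.2138  0.0303] zmax [0.0422 0.0474]
large side 119 [ 0.6316 -0.2147  0.0305] zmax [0.0417 0.0459]
medium top 77 [ 0.6279 -0.0877  0.0224] zmax [0.0428 0.0468]
medium side 86 [ 0.6263 -0.088   0.0225] zmax [0.0422 0.0464]
small top 71 [ 0.5976 -0.3759  0.0151] zmax [0.0429 0.0472]
small side 62 [ 0.5959 -0.3782  0.014 ] zmax [0.0429 0.0453]
coupling top 142 [ 0.475  -0.2159  0.0228] zmax [0.0442 0.0474]
coupling side 187 [ 0.473  -0.2171  0.023 ] zmax [0.0432 0.0462]
punch top 292 [ 0.4927 -0.3483  0.0877  0.1269  6.1758] pca [ 0.4751 -0.3512] 0.12 119.00940258236778
punch side 456 [ 4.78400e-01 -3.64600e-01  1.65000e-02  9.80000e-02  2.97992e+01] pca [ 0.4774 -0.3651] 0.098 120.46881324073527
chisel top 318 [ 0.4867 -0.0897  0.1151  0.095  36.4028] pca [ 0.485  -0.0887] 0.1132 -146.20469634279056
chisel side 324 [ 4.75800e-01 -9.73000e-02  9.16000e-02  2.33000e-02  3.58567e+01] pca [ 0.4752 -0.096 ] 0.0921 -146.94250677164587
Lr top 1026 [0.4764 0.2122 0.0375] [0.4786 0.2132] floor z 0.0191 top z nan
Lr side 545 [0.4775 0.2085 0.0351] [0.4786 0.2132] floor z 0.0191 top z nan
Mr top 625 [0.5724 0.2388 0.0297] [0.5746 0.239 ] floor z 0.0192 top z nan
Mr side 312 [0.5723 0.2357 0.0277] [0.5746 0.239 ] floor z 0.0187 top z 0.0296
Sr top 335 [0.5032 0.1153 0.0212] [0.5041 0.1179] floor z 0.0192 top z nan
Sr side 211 [0.5039 0.1131 0.0202] [0.5041 0.1179] floor z 0.0198 top z nan
clips top [0.60192528 0.14393584 0.045     ] 106 [0.60087258 0.14490847 0.05064392] ((0.601494550704956, 0.14470523595809937), (0.0607965849339962, 0.0364798977971077), 14.978461265563965)
clips side [0.60192528 0.14393584 0.045     ] 88 [0.59937276 0.1485934  0.04915287] ((0.6002370715141296, 0.14553695917129517), (0.0611642561852932, 0.03732306882739067), 15.487077713012695)
```

View pics/c.png

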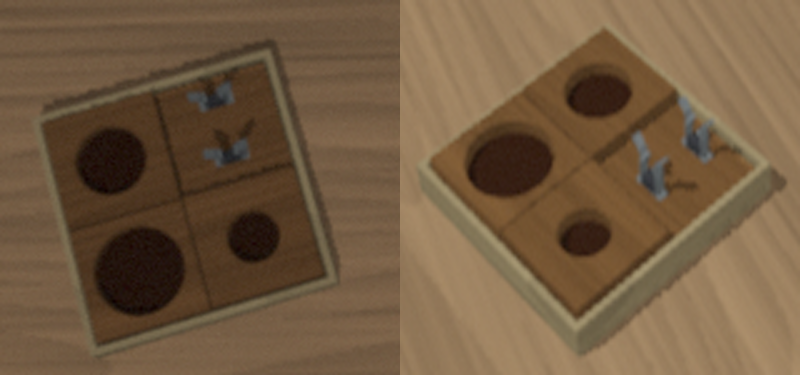

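```bash
cat > g.py <<'E'
import sys
from h import *
from scipy.spatial.transform import Rotation as Ro
def rel(x,y,z,psi=None):
    o=readout.get_obs(); R=Ro.from_quat(o['tool_rot'],scalar_first=True)
    p=R.inv().apply(np.array([x,y,z])-o['eef_pos'])*1e3
    X=R.as_matrix(); yaw=np.degrees(np.arctan2(X[1,0],X[0,0])); 
    s=np.array([0,0,0]) 
    if psi is not None:
        a=np.radians(psi); T=np.array([[np.cos(a),np.sin(a),0],[np.sin(a),-np.cos(a),0],[0,0,-1]])
        s=np.degrees((R.inv()*Ro.from_matrix(T)).as_rotvec())
    print('t',round(o['t'],2),'pos',o['eef_pos'].round(4),'yaw',yaw.round(2),'q7',o['q'][6].round(2),'F',o['contact_force'].round(1),'w',round(o['gripper_width'],3),'| shift mm',p.round(1),'turn',s.round(2))
if __name__=='__main__': rel(*map(float,sys.argv[1:]))
E
python3 g.py .597 -.3765 .2 15.4
```

```text
t 0.1 pos [ 0.1837 -0.649   0.2304] yaw 15.8 q7 -0.08 F [0.3 0.8 0.5] w 0.994 | shift mm [ 471.9 -149.6   30.6] turn [-0.09  0.01  0.4 ]
```

```bash
python3 -m crank '[{"x":47.2,"y":-15,"z":3},{"x":47.2,"y":-15,"z":3},{"x":47.2,"y":-15,"z":3},{"x":47.2,"y":-15,"z":3},{"x":47.2,"y":-15,"z":3},{"x":47.2,"y":-15,"z":3},{"x":47.2,"y":-15,"z":3},{"x":47.2,"y":-15,"z":3},{"x":47.2,"y":-15,"z":3},{"x":47.2,"y":-15,"z":3},{"az":0.4},{"jaw":100}]' 60
python3 g.py .597 -.3765 .2 15.4
python3 - <<'E'
from h import *
im,d,c=cam('wrist'); save('w1',im); R=np.array(c['R']); print(-R.T@np.array(c['t']),R[2])
W=cloud(c,d); P=W.reshape(-1,3); s=P[(np.hypot(P[:,0]-.597,P[:,1]+.3765)<.03)&(P[:,2]>.041)&(P[:,2]<.06)]; print(len(s),s.mean(0) if len(s) else 0, (s.min(0)+s.max(0))/2, s.max(0)-s.min(0))
E
```

```text
t 0.1 pos [ 0.1837 -0.649   0.2304] yaw 15.8 q7 -0.08 F [0.3 0.8 0.5] w 0.994 | shift mm [ 471.9 -149.6   30.6] turn [-0.09  0.01  0.4 ]
[ 0.25704536 -0.6284138   0.37385628] [-0.28824952 -0.08158901 -0.95407308]schema error: expected keys jaw, x, y, z, ax, ay, az
Traceback (most recent call last):
ValueError: zero-size array to reduction operation minimum which has no identity
```

View pics/w1.png

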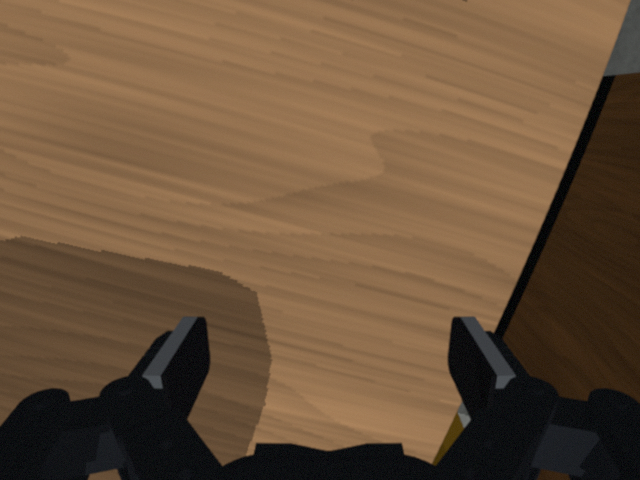

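The picture shows only bare bench between the fingers at (180,370) and (480,370). The rows were refused because all the keys have to be present, so nothing has moved.

```bash
python3 -m crank '[{"jaw":100,"x":47.2,"y":-15,"z":3,"ax":0,"ay":0,"az":0.4},{"jaw":100,"x":47.2,"y":-15,"z":3,"ax":0,"ay":0,"az":0},{"jaw":100,"x":47.2,"y":-15,"z":3,"ax":0,"ay":0,"az":0},{"jaw":100,"x":47.2,"y":-15,"z":3,"ax":0,"ay":0,"az":0},{"jaw":100,"x":47.2,"y":-15,"z":3,"ax":0,"ay":0,"az":0},{"jaw":100,"x":47.2,"y":-15,"z":3,"ax":0,"ay":0,"az":0},{"jaw":100,"x":47.2,"y":-15,"z":3,"ax":0,"ay":0,"az":0},{"jaw":100,"x":47.2,"y":-15,"z":3,"ax":0,"ay":0,"az":0},{"jaw":100,"x":47.2,"y":-15,"z":3,"ax":0,"ay":0,"az":0},{"jaw":100,"x":47.2,"y":-15,"z":3,"ax":0,"ay":0,"az":0},{"jaw":100,"x":0,"y":0,"z":0,"ax":0,"ay":0,"az":0},{"jaw":100,"x":0,"y":0,"z":0,"ax":0,"ay":0,"az":0}]' 60
python3 g.py .597 -.3765 .2 15.4
python3 - <<'E'
from h import *
im,d,c=cam('wrist'); save('w2',im); 
W=cloud(c,d); P=W.reshape(-1,3); s=P[(np.hypot(P[:,0]-.597,P[:,1]+.3765)<.03)&(P[:,2]>.041)&(P[:,2]<.06)]; print(len(s))
if len(s): print(s.mean(0),(s.min(0)+s.max(0))/2, s.max(0)-s.min(0))
E
```

```text
t: 1.65
eef_pos: [0.5982, -0.3796, 0.2008]
tool_rot: [0.0, 0.991, 0.134, -0.001]
contact_force: [-0.5, -0.4, -0.3]
gripper_width: 1.001
t 1.65 pos [ 0.5982 -0.3796  0.2008] yaw 15.4 q7 -0.86 F [-0.5 -0.4 -0.3] w 1.001 | shift mm [-0.3 -3.3  0.8] turn [-0.01  0.08 -0.  ]
358
[ 0.5971603  -0.37748183  0.04331523] [ 0.59740752 -0.37754415  0.04362001] [0.03153824 0.03159315 0.00523071]
```

View pics/w2.png

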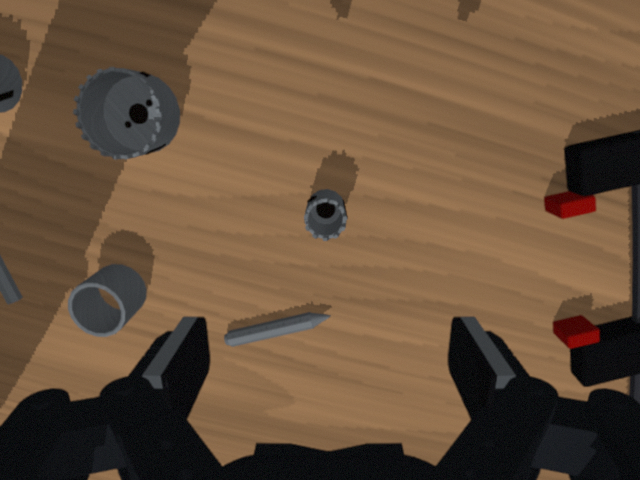

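View: the small saw is at (326,215), standing free, with the large saw at (128,113), the coupling at (108,298) and the punch at (275,325). The wrist depth gives the small saw at (0.5973, -0.3775), with its size matching. I'll descend and grip.

```bash
python3 -m crank '[{"jaw":100,"x":-0.3,"y":-2.3,"z":45,"ax":0,"ay":0,"az":0},{"jaw":100,"x":0,"y":0,"z":45,"ax":0,"ay":0,"az":0},{"jaw":100,"x":0,"y":0,"z":40,"ax":0,"ay":0,"az":0},{"jaw":100,"x":0,"y":0,"z":30,"ax":0,"ay":0,"az":0},{"jaw":100,"x":0,"y":0,"z":26,"ax":0,"ay":0,"az":0},{"jaw":100,"x":0,"y":0,"z":0,"ax":0,"ay":0,"az":0},{"jaw":20,"x":0,"y":0,"z":0,"ax":0,"ay":0,"az":0},{"jaw":20,"x":0,"y":0,"z":0,"ax":0,"ay":0,"az":0},{"jaw":20,"x":0,"y":0,"z":0,"ax":0,"ay":0,"az":0},{"jaw":20,"x":0,"y":0,"z":0,"ax":0,"ay":0,"az":0},{"jaw":20,"x":0,"y":0,"z":0,"ax":0,"ay":0,"az":0},{"jaw":20,"x":0,"y":0,"z":0,"ax":0,"ay":0,"az":0}]' 60
python3 -m crank '[{"jaw":20,"x":0,"y":0,"z":0,"ax":0,"ay":0,"az":0},{"jaw":20,"x":0,"y":0,"z":-5,"ax":0,"ay":0,"az":0},{"jaw":20,"x":0,"y":0,"z":-20,"ax":0,"ay":0,"az":0},{"jaw":20,"x":0,"y":0,"z":-40,"ax":0,"ay":0,"az":0},{"jaw":20,"x":0,"y":0,"z":-40,"ax":0,"ay":0,"az":0},{"jaw":20,"x":0,"y":0,"z":-25,"ax":0,"ay":0,"az":0},{"jaw":20,"x":0,"y":0,"z":-10,"ax":0,"ay":0,"az":0},{"jaw":20,"x":0,"y":0,"z":0,"ax":0,"ay":0,"az":0}]' 60
python3 g.py .503 .1145 .14 15.4
python3 - <<'E'
from h import *
im,d,c=cam('wrist'); save('w3',im)
E
```

```text
t: 3.2
eef_pos: [0.5988, -0.3777, 0.0169]
tool_rot: [0.001, 0.991, 0.134, 0.001]
contact_force: [-0.4, 0.5, 6.5]
gripper_width: 0.359
t: 4.2
eef_pos: [0.5981, -0.3772, 0.1561]
tool_rot: [0.0, 0.991, 0.134, 0.0]
contact_force: [-0.1, -0.8, -0.4]
gripper_width: 0.359
t 4.2 pos [ 0.5981 -0.3772  0.1561] yaw 15.4 q7 -0.87 F [-0.1 -0.8 -0.4] w 0.359 | shift mm [  38.9 -499.3   15.7] turn [ 0.05 -0.05  0.  ]
```

View pics/w3.png

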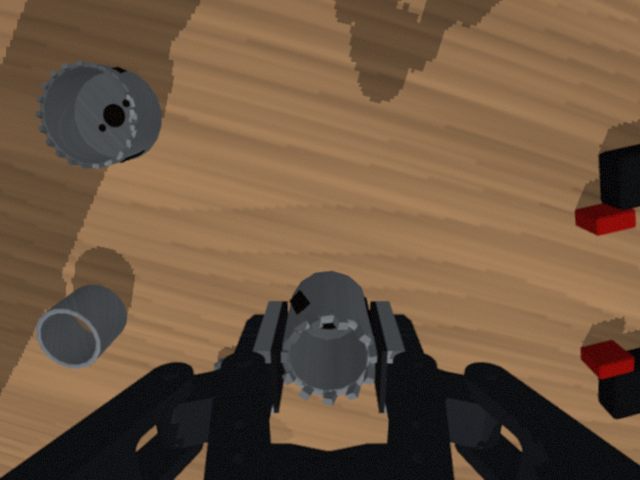

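The small saw is held upright between the pads, with its rim at (328,355). Carrying it to the tray.

```bash
python3 -m crank '[{"jaw":20,"x":4,"y":-50,"z":-4,"ax":0,"ay":0,"az":0},{"jaw":20,"x":4,"y":-50,"z":-4,"ax":0,"ay":0,"az":0},{"jaw":20,"x":4,"y":-50,"z":-4,"ax":0,"ay":0,"az":0},{"jaw":20,"x":4,"y":-50,"z":-4,"ax":0,"ay":0,"az":0},{"jaw":20,"x":4,"y":-50,"z":-4,"ax":0,"ay":0,"az":0},{"jaw":20,"x":4,"y":-50,"z":-4,"ax":0,"ay":0,"az":0},{"jaw":20,"x":4,"y":-50,"z":-4,"ax":0,"ay":0,"az":0},{"jaw":20,"x":4,"y":-50,"z":-4,"ax":0,"ay":0,"az":0},{"jaw":20,"x":4,"y":-50,"z":-4,"ax":0,"ay":0,"az":0},{"jaw":20,"x":3,"y":-49,"z":-4,"ax":0,"ay":0,"az":0},{"jaw":20,"x":0,"y":0,"z":0,"ax":0,"ay":0,"az":0},{"jaw":20,"x":0,"y":0,"z":0,"ax":0,"ay":0,"az":0}]' 60
python3 g.py .503 .1145 .14 15.4
python3 - <<'E'
from h import *
im,d,c=cam('wrist'); save('w4',im); np.savez('w4.npz',im=im,d=d,**{k:np.array(v) for k,v in c.items()})
E
```

```text
t: 5.75
eef_pos: [0.5025, 0.1135, 0.1943]
tool_rot: [0.0, 0.991, 0.134, -0.001]
contact_force: [0.5, -1.1, -0.7]
gripper_width: 0.356
t 5.75 pos [0.5025 0.1135 0.1943] yaw 15.4 q7 -1.73 F [ 0.5 -1.1 -0.7] w 0.356 | shift mm [ 0.9 -0.9 54.3] turn [ 0.03  0.12 -0.  ]
```

View pics/w4.png

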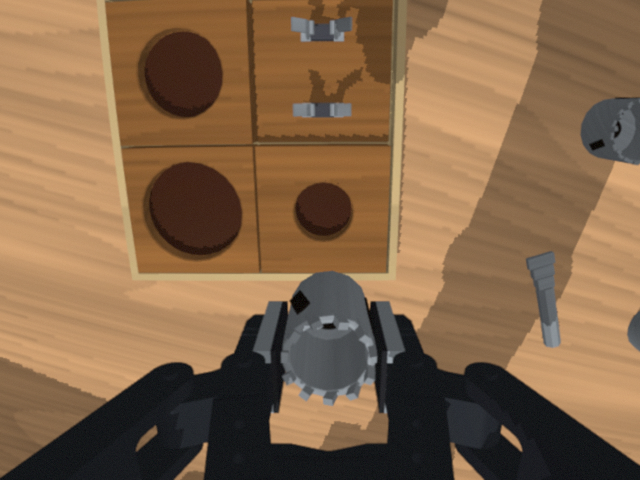

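All four recesses and the clips are in view: small (323,209), medium (182,73), large (195,208), clips (321,28) and (322,108). Fitting them.

```bash
cat > f.py <<'E'
from h import *
from scipy.optimize import least_squares
z=np.load('w4.npz'); c={k:z[k] for k in('fx','fy','cx','cy','k1','R','t')}; c={k:(v if v.ndim else float(v)) for k,v in c.items()}
d=z['d']; P=cloud(c,d)
print('top z',np.nanmedian(P[180:240,265:285,2]))
H={}
for k,(u,v,r) in {'L':(195,208,.0385),'M':(182,73,.0305),'S':(323,209,.0225)}.items():
    q=at_z(c,(u,v),.03)[0]; D=np.hypot(P[...,0]-q[0],P[...,1]-q[1])
    m=((P[...,2]<.0285)&(P[...,2]>.01)&(D<r+.012)).astype(np.uint8)
    m=cv2.morphologyEx(m,cv2.MORPH_OPEN,np.ones((3,3)))
    cn=max(cv2.findContours(m,0,1)[0],key=cv2.contourArea)[:,0]; e=at_z(c,cn,.03)[:,:2]
    f=least_squares(lambda a:np.hypot(e[:,0]-a[0],e[:,1]-a[1])-a[2],[q[0],q[1],r],loss='soft_l1',f_scale=.0007).x
    H[k]=f; print(k,f.round(4),'floor',np.median(P[...,2][(D<r*.7)]).round(4))
L,M,S=(H[k][:2] for k in'LMS')
print(np.linalg.norm(M-L),np.linalg.norm(S-L),np.degrees(np.arctan2(*(M-L)[::-1])),np.degrees(np.arctan2(*(S-L)[::-1]))+90,'clip pred',M+S-L)
Q=P.reshape(-1,3); s=Q[(np.hypot(*(Q[:,:2]-(M+S-L)).T)<.045)&(Q[:,2]>.045)&(Q[:,2]<.06)]
print('clips',len(s),cv2.minAreaRect(s[:,:2].astype(np.float32)),s[:,2].max())
E
python3 f.py; python3 - <<'E'
exec(open('f.py').read().split("H={}")[0])
s=P.reshape(-1,3); s=s[(np.hypot(s[:,0]-.5025,s[:,1]-.1135)<.03)&(s[:,2]>.215)&(s[:,2]<.24)]
print(len(s),(s.min(0)+s.max(0))/2,s.max(0)-s.min(0),np.percentile(s[:,2],[50,95]))
E
```

```text
top z 0.030752368256459994
L [0.4788 0.2143 0.0376] floor 0.0193
M [0.5747 0.2409 0.0297] floor 0.0193
S [0.5055 0.1182 0.0218] floor 0.2235
0.09953318213348769 0.09976041865474873 15.519471041716836 15.554683583135287 clip pred [0.60143294 0.14479838]
clips 1105 ((0.6018094420433044, 0.1450708657503128), (0.059735387563705444, 0.03832246735692024), 15.473313331604004) 0.05824208944738261
top z 0.030752368256459994
7917 [0.50395347 0.11513566 0.22749905] [0.03688544 0.05633846 0.02499269] [0.22197283 0.23777244]
```

```bash
python3 -m crank '[{"jaw":20,"x":4.2,"y":-3.3,"z":30,"ax":0,"ay":0,"az":0},{"jaw":20,"x":0,"y":0,"z":40,"ax":0,"ay":0,"az":0},{"jaw":20,"x":0,"y":0,"z":30,"ax":0,"ay":0,"az":0},{"jaw":20,"x":0,"y":0,"z":20,"ax":0,"ay":0,"az":0},{"jaw":20,"x":0,"y":0,"z":15,"ax":0,"ay":0,"az":0},{"jaw":20,"x":0,"y":0,"z":10,"ax":0,"ay":0,"az":0},{"jaw":20,"x":0,"y":0,"z":8,"ax":0,"ay":0,"az":0},{"jaw":20,"x":0,"y":0,"z":5,"ax":0,"ay":0,"az":0},{"jaw":20,"x":0,"y":0,"z":0,"ax":0,"ay":0,"az":0},{"jaw":20,"x":0,"y":0,"z":0,"ax":0,"ay":0,"az":0}]' 60
python3 g.py .5057 .1178 .0345 15.5
```

```text
t: 7.05
eef_pos: [0.5065, 0.1187, 0.0377]
tool_rot: [-0.0, 0.991, 0.134, 0.0]
contact_force: [-0.7, 0.3, -0.4]
gripper_width: 0.358
t 7.05 pos [0.5065 0.1187 0.0377] yaw 15.4 q7 -1.83 F [-0.7  0.3 -0.4] w 0.358 | shift mm [-1.   0.7  3.2] turn [ 0.   -0.04 -0.1 ]
```

```bash
python3 -m crank '[{"jaw":20,"x":-0.5,"y":0.5,"z":2.5,"ax":0,"ay":0,"az":0},{"jaw":20,"x":0,"y":0,"z":0,"ax":0,"ay":0,"az":0},{"jaw":20,"x":0,"y":0,"z":0,"ax":0,"ay":0,"az":0}]' 60
python3 -m crank '[{"jaw":70,"x":0,"y":0,"z":0,"ax":0,"ay":0,"az":0},{"jaw":70,"x":0,"y":0,"z":0,"ax":0,"ay":0,"az":0},{"jaw":70,"x":0,"y":0,"z":0,"ax":0,"ay":0,"az":0},{"jaw":70,"x":0,"y":0,"z":0,"ax":0,"ay":0,"az":0},{"jaw":70,"x":0,"y":0,"z":-20,"ax":0,"ay":0,"az":0},{"jaw":70,"x":0,"y":0,"z":-40,"ax":0,"ay":0,"az":0},{"jaw":70,"x":0,"y":0,"z":-50,"ax":0,"ay":0,"az":0},{"jaw":100,"x":0,"y":0,"z":-50,"ax":0,"ay":0,"az":0},{"jaw":100,"x":0,"y":0,"z":0,"ax":0,"ay":0,"az":0},{"jaw":100,"x":0,"y":0,"z":0,"ax":0,"ay":0,"az":0}]' 60
cat > chk.py <<'E'
from h import *
# check cups in tray: rim pixels
T={'L':(.4788,.2143,.032),'M':(.5747,.2409,.024),'S':(.5055,.1182,.016)}
import sys
n=sys.argv[1]; im,d,c=cam(n); P=cloud(c,d).reshape(-1,3)
for k in sys.argv[2]:
    x,y,r=T[k]; s=P[(np.hypot(P[:,0]-x,P[:,1]-y)<r+.012)&(P[:,2]>.058)&(P[:,2]<.075)]
    if len(s)<10: print(k,len(s)); continue
    (cx,cy),rr=cv2.minEnclosingCircle(s[:,:2].astype(np.float32)); A=np.c_[s[:,:2],np.ones(len(s))]; 
    print(k,len(s),'centre',np.round([cx,cy],4),'rad',round(rr,4),'off mm',np.round([(cx-x)*1e3,(cy-y)*1e3],1),'z med/95',np.percentile(s[:,2],[50,95]).round(4),'slope',np.linalg.lstsq(A,s[:,2],rcond=None)[0][:2].round(3))
E
python3 chk.py wrist S;python3 chk.py top S; python3 g.py .632 -.2145 .2 15.5
```

```text
t: 7.42
eef_pos: [0.5059, 0.118, 0.0349]
tool_rot: [0.0, 0.991, 0.134, 0.0]
contact_force: [0.0, 0.3, -0.6]
gripper_width: 0.359
t: 8.68
eef_pos: [0.5054, 0.1178, 0.1944]
tool_rot: [0.0, 0.991, 0.134, -0.0]
contact_force: [-0.8, -0.3, -0.6]
gripper_width: 1.0
S 554 centre [0.5048 0.117 ] rad 0.0163 off mm [-0.7 -1.2] z med/95 [0.0603 0.0634] slope [ 0.013 -0.007]
S 18 centre [0.5076 0.11  ] rad 0.0137 off mm [ 2.1 -8.2] z med/95 [0.0616 0.0651] slope [-0.025  0.047]
t 8.78 pos [0.5049 0.1176 0.1934] yaw 15.41 q7 -1.74 F [-0.1  0.5 -0.9] w 1.0 | shift mm [ 34.3 354.   -6.7] turn [ 0.01  0.16 -0.09]
```

Small saw is down: the rim is at about 62 mm, level, and centred within about 1.5 mm. Next is the large saw.

```bash
python3 -m crank '[{"jaw":100,"x":4.3,"y":44,"z":-1,"ax":0,"ay":0,"az":0},{"jaw":100,"x":4.3,"y":44,"z":-1,"ax":0,"ay":0,"az":0},{"jaw":100,"x":4.3,"y":44,"z":-1,"ax":0,"ay":0,"az":0},{"jaw":100,"x":4.3,"y":44,"z":-1,"ax":0,"ay":0,"az":0},{"jaw":100,"x":4.3,"y":44,"z":-1,"ax":0,"ay":0,"az":0},{"jaw":100,"x":4.3,"y":44,"z":-1,"ax":0,"ay":0,"az":0},{"jaw":100,"x":4.3,"y":44,"z":-1,"ax":0,"ay":0,"az":0},{"jaw":100,"x":4.3,"y":45,"z":-1,"ax":0,"ay":0,"az":0},{"jaw":100,"x":0,"y":0,"z":0,"ax":0,"ay":0,"az":0},{"jaw":100,"x":0,"y":0,"z":0,"ax":0,"ay":0,"az":0}]' 60
cat > saw.py <<'E'
from h import *
import sys
x,y,r=map(float,sys.argv[1:4]); im,d,c=cam('wrist'); save(sys.argv[4],im); P=cloud(c,d).reshape(-1,3)
s=P[(np.hypot(P[:,0]-x,P[:,1]-y)<r+.015)&(P[:,2]>.040)&(P[:,2]<.06)]
(cx,cy),rr=cv2.minEnclosingCircle(s[:,:2].astype(np.float32)); print(len(s),'centre',round(cx,4),round(cy,4),rr)
import g; g.rel(cx,cy,.015,15.5)
E
python3 saw.py .632 -.2145 .032 w5
```

```text
t: 10.02
eef_pos: [0.6321, -0.2122, 0.2011]
tool_rot: [-0.001, 0.991, 0.134, -0.001]
contact_force: [1.0, 1.4, 0.2]
gripper_width: 1.003
1029 centre 0.6327 -0.2145 0.03225679695606232
t 10.07 pos [ 0.6323 -0.2115  0.2015] yaw 15.5 q7 -1.13 F [0.5 1.  0.3] w 1.003 | shift mm [ -0.    3.4 186.5] turn [-0.11  0.09 -0.  ]
```

```bash
python3 -m crank '[{"jaw":100,"x":0,"y":3,"z":45,"ax":0,"ay":0,"az":0},{"jaw":100,"x":0,"y":0,"z":45,"ax":0,"ay":0,"az":0},{"jaw":100,"x":0,"y":0,"z":40,"ax":0,"ay":0,"az":0},{"jaw":100,"x":0,"y":0,"z":30,"ax":0,"ay":0,"az":0},{"jaw":100,"x":0,"y":0,"z":20,"ax":0,"ay":0,"az":0},{"jaw":100,"x":0,"y":0,"z":11,"ax":0,"ay":0,"az":0},{"jaw":100,"x":0,"y":0,"z":0,"ax":0,"ay":0,"az":0},{"jaw":50,"x":0,"y":0,"z":0,"ax":0,"ay":0,"az":0},{"jaw":50,"x":0,"y":0,"z":0,"ax":0,"ay":0,"az":0},{"jaw":50,"x":0,"y":0,"z":0,"ax":0,"ay":0,"az":0},{"jaw":50,"x":0,"y":0,"z":0,"ax":0,"ay":0,"az":0},{"jaw":50,"x":0,"y":0,"z":0,"ax":0,"ay":0,"az":0}]' 70
python3 -m crank '[{"jaw":50,"x":0,"y":0,"z":0,"ax":0,"ay":0,"az":0},{"jaw":50,"x":0,"y":0,"z":-5,"ax":0,"ay":0,"az":0},{"jaw":50,"x":0,"y":0,"z":-20,"ax":0,"ay":0,"az":0},{"jaw":50,"x":0,"y":0,"z":-40,"ax":0,"ay":0,"az":0},{"jaw":50,"x":0,"y":0,"z":-45,"ax":0,"ay":0,"az":0},{"jaw":50,"x":0,"y":0,"z":-40,"ax":0,"ay":0,"az":0},{"jaw":50,"x":0,"y":0,"z":-20,"ax":0,"ay":0,"az":0},{"jaw":50,"x":0,"y":0,"z":0,"ax":0,"ay":0,"az":0}]' 70
python3 g.py .4788 .214 .18 15.5
python3 -c "
from h import *
im,d,c=cam('wrist'); save('w6',cv2.resize(im,(480,360)))"
```

```text
t: 11.58
eef_pos: [0.6349, -0.2163, 0.0137]
tool_rot: [0.0, 0.991, 0.134, 0.001]
contact_force: [-0.7, -0.4, 6.5]
gripper_width: 0.717
t: 12.58
eef_pos: [0.6343, -0.2163, 0.1835]
tool_rot: [0.001, 0.991, 0.134, 0.001]
contact_force: [-0.2, -0.5, -1.5]
gripper_width: 0.715
t 12.57 pos [ 0.6343 -0.2163  0.1835] yaw 15.39 q7 -1.12 F [-0.2 -0.5 -1.5] w 0.715 | shift mm [ -35.7 -456.2    2.7] turn [ 0.09 -0.15 -0.11]
```

View pics/w6.png

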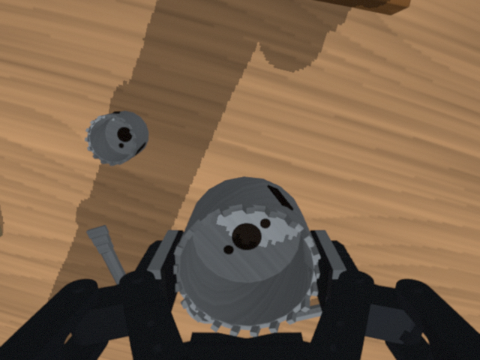

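The large saw is held level, with its rim at (245,265). Carrying it to the tray.

```bash
python3 -m crank '[{"jaw":50,"x":-3.4,"y":-45.6,"z":0,"ax":0,"ay":0,"az":0},{"jaw":50,"x":-3.4,"y":-45.6,"z":0,"ax":0,"ay":0,"az":0},{"jaw":50,"x":-3.4,"y":-45.6,"z":0,"ax":0,"ay":0,"az":0},{"jaw":50,"x":-3.4,"y":-45.6,"z":0,"ax":0,"ay":0,"az":0},{"jaw":50,"x":-3.4,"y":-45.6,"z":0,"ax":0,"ay":0,"az":0},{"jaw":50,"x":-3.4,"y":-45.6,"z":0,"ax":0,"ay":0,"az":0},{"jaw":50,"x":-3.4,"y":-45.6,"z":0,"ax":0,"ay":0,"az":0},{"jaw":50,"x":-3.4,"y":-45.6,"z":0,"ax":0,"ay":0,"az":0},{"jaw":50,"x":-3.4,"y":-45.6,"z":0,"ax":0,"ay":0,"az":0},{"jaw":50,"x":-3.4,"y":-45.6,"z":0,"ax":0,"ay":0,"az":0},{"jaw":50,"x":0,"y":0,"z":0,"ax":0,"ay":0,"az":0},{"jaw":50,"x":0,"y":0,"z":0,"ax":0,"ay":0,"az":0}]' 70
python3 g.py .480 .2145 .0317 15.5
```

```text
t: 14.12
eef_pos: [0.479, 0.2134, 0.1802]
tool_rot: [0.001, 0.991, 0.134, -0.001]
contact_force: [0.4, -0.9, -1.7]
gripper_width: 0.715
t 14.12 pos [0.479  0.2134 0.1802] yaw 15.4 q7 -1.95 F [ 0.4 -0.9 -1.7] w 0.715 | shift mm [  1.7  -0.9 148.5] turn [ 0.06  0.17 -0.1 ]
```

```bash
python3 -m crank '[{"jaw":50,"x":1.7,"y":-0.9,"z":40,"ax":0,"ay":0,"az":0},{"jaw":50,"x":0,"y":0,"z":40,"ax":0,"ay":0,"az":0},{"jaw":50,"x":0,"y":0,"z":25,"ax":0,"ay":0,"az":0},{"jaw":50,"x":0,"y":0,"z":15,"ax":0,"ay":0,"az":0},{"jaw":50,"x":0,"y":0,"z":10,"ax":0,"ay":0,"az":0},{"jaw":50,"x":0,"y":0,"z":8,"ax":0,"ay":0,"az":0},{"jaw":50,"x":0,"y":0,"z":6,"ax":0,"ay":0,"az":0},{"jaw":50,"x":0,"y":0,"z":0,"ax":0,"ay":0,"az":0},{"jaw":50,"x":0,"y":0,"z":0,"ax":0,"ay":0,"az":0}]' 70
python3 g.py .480 .2145 .0317 15.5
```

```text
t: 15.25
eef_pos: [0.4814, 0.216, 0.0382]
tool_rot: [-0.0, 0.991, 0.134, 0.0]
contact_force: [0.0, 0.1, -0.3]
gripper_width: 0.716
t 15.25 pos [0.4814 0.216  0.0382] yaw 15.4 q7 -2.04 F [ 0.   0.1 -0.3] w 0.716 | shift mm [-1.7  1.1  6.5] turn [-0.01 -0.04 -0.1 ]
```

```bash
python3 -m crank '[{"jaw":50,"x":-1.5,"y":1,"z":2,"ax":0,"ay":0,"az":0},{"jaw":50,"x":0,"y":0,"z":2,"ax":0,"ay":0,"az":0},{"jaw":50,"x":0,"y":0,"z":1.5,"ax":0,"ay":0,"az":0},{"jaw":50,"x":0,"y":0,"z":0,"ax":0,"ay":0,"az":0},{"jaw":50,"x":0,"y":0,"z":0,"ax":0,"ay":0,"az":0}]' 70
python3 g.py .480 .2145 .0317 15.5
```

```text
t: 15.88
eef_pos: [0.4799, 0.2145, 0.0323]
tool_rot: [-0.0, 0.991, 0.134, -0.0]
contact_force: [0.6, 1.1, -0.9]
gripper_width: 0.716
t 15.88 pos [0.4799 0.2145 0.0323] yaw 15.4 q7 -2.04 F [ 0.6  1.1 -0.9] w 0.716 | shift mm [0.1 0.1 0.6] turn [-0.   0.  -0.1]
```

```bash
python3 -m crank '[{"jaw":95,"x":0,"y":0,"z":0,"ax":0,"ay":0,"az":0},{"jaw":95,"x":0,"y":0,"z":0,"ax":0,"ay":0,"az":0},{"jaw":95,"x":0,"y":0,"z":0,"ax":0,"ay":0,"az":0},{"jaw":95,"x":0,"y":0,"z":-10,"ax":0,"ay":0,"az":0},{"jaw":95,"x":0,"y":0,"z":-25,"ax":0,"ay":0,"az":0},{"jaw":95,"x":0,"y":0,"z":-45,"ax":0,"ay":0,"az":0},{"jaw":100,"x":0,"y":0,"z":-50,"ax":0,"ay":0,"az":0},{"jaw":100,"x":0,"y":0,"z":-35,"ax":0,"ay":0,"az":0},{"jaw":100,"x":0,"y":0,"z":0,"ax":0,"ay":0,"az":0},{"jaw":100,"x":0,"y":0,"z":0,"ax":0,"ay":0,"az":0}]' 70
python3 chk.py wrist LS; python3 g.py .627 -.088 .2 15.5
```

```text
t: 17.12
eef_pos: [0.4795, 0.2142, 0.1971]
tool_rot: [0.0, 0.991, 0.134, -0.0]
contact_force: [0.0, 0.5, 0.1]
gripper_width: 1.001
L 1161 centre [0.4786 0.2136] rad 0.0323 off mm [-0.2 -0.7] z med/95 [0.0599 0.0633] slope [ 0.003 -0.002]
S 596 centre [0.5048 0.1173] rad 0.0164 off mm [-0.7 -0.9] z med/95 [0.0604 0.0635] slope [ 0.006 -0.001]
t 17.18 pos [0.4792 0.214  0.1965] yaw 15.4 q7 -1.94 F [ 0.9 -0.2  0.7] w 1.001 | shift mm [ 62.3 330.4  -3.4] turn [ 0.02  0.09 -0.1 ]
```

Large saw is home. Now the medium saw.

```bash
python3 -m crank '[{"jaw":100,"x":8,"y":42,"z":-1,"ax":0,"ay":0,"az":0},{"jaw":100,"x":8,"y":42,"z":-1,"ax":0,"ay":0,"az":0},{"jaw":100,"x":8,"y":42,"z":-1,"ax":0,"ay":0,"az":0},{"jaw":100,"x":8,"y":42,"z":-1,"ax":0,"ay":0,"az":0},{"jaw":100,"x":8,"y":42,"z":-1,"ax":0,"ay":0,"az":0},{"jaw":100,"x":8,"y":42,"z":-1,"ax":0,"ay":0,"az":0},{"jaw":100,"x":8,"y":42,"z":-1,"ax":0,"ay":0,"az":0},{"jaw":100,"x":6,"y":36,"z":0,"ax":0,"ay":0,"az":0},{"jaw":100,"x":0,"y":0,"z":0,"ax":0,"ay":0,"az":0},{"jaw":100,"x":0,"y":0,"z":0,"ax":0,"ay":0,"az":0}]' 60
python3 saw.py .627 -.088 .024 w7
```

```text
t: 18.42
eef_pos: [0.6265, -0.0863, 0.2029]
tool_rot: [-0.001, 0.991, 0.134, -0.001]
contact_force: [0.3, 0.5, -0.0]
gripper_width: 1.001
749 centre 0.6281 -0.0877 0.024303914979100227
t 18.48 pos [ 0.6266 -0.0857  0.2033] yaw 15.5 q7 -1.33 F [ 0.2  0.5 -0.7] w 1.002 | shift mm [  1.2   2.7 188.3] turn [-0.08  0.09 -0.  ]
```

```bash
python3 -m crank '[{"jaw":100,"x":0,"y":2,"z":45,"ax":0,"ay":0,"az":0},{"jaw":100,"x":0,"y":0,"z":45,"ax":0,"ay":0,"az":0},{"jaw":100,"x":0,"y":0,"z":40,"ax":0,"ay":0,"az":0},{"jaw":100,"x":0,"y":0,"z":30,"ax":0,"ay":0,"az":0},{"jaw":100,"x":0,"y":0,"z":20,"ax":0,"ay":0,"az":0},{"jaw":100,"x":0,"y":0,"z":11,"ax":0,"ay":0,"az":0},{"jaw":100,"x":0,"y":0,"z":0,"ax":0,"ay":0,"az":0},{"jaw":35,"x":0,"y":0,"z":0,"ax":0,"ay":0,"az":0},{"jaw":35,"x":0,"y":0,"z":0,"ax":0,"ay":0,"az":0},{"jaw":35,"x":0,"y":0,"z":0,"ax":0,"ay":0,"az":0},{"jaw":35,"x":0,"y":0,"z":0,"ax":0,"ay":0,"az":0},{"jaw":35,"x":0,"y":0,"z":0,"ax":0,"ay":0,"az":0}]' 70
python3 -m crank '[{"jaw":35,"x":0,"y":0,"z":0,"ax":0,"ay":0,"az":0},{"jaw":35,"x":0,"y":0,"z":0,"ax":0,"ay":0,"az":0},{"jaw":35,"x":0,"y":0,"z":-5,"ax":0,"ay":0,"az":0},{"jaw":35,"x":0,"y":0,"z":-20,"ax":0,"ay":0,"az":0},{"jaw":35,"x":0,"y":0,"z":-40,"ax":0,"ay":0,"az":0},{"jaw":35,"x":0,"y":0,"z":-45,"ax":0,"ay":0,"az":0},{"jaw":35,"x":0,"y":0,"z":-40,"ax":0,"ay":0,"az":0},{"jaw":35,"x":0,"y":0,"z":-20,"ax":0,"ay":0,"az":0},{"jaw":35,"x":0,"y":0,"z":0,"ax":0,"ay":0,"az":0}]' 70
python3 g.py .5757 .2412 .18 15.5
```

```text
t: 19.98
eef_pos: [0.6291, -0.0893, 0.0148]
tool_rot: [0.0, 0.991, 0.134, 0.001]
contact_force: [-0.5, -0.8, 6.2]
gripper_width: 0.534
t: 21.1
eef_pos: [0.6291, -0.0892, 0.1863]
tool_rot: [0.001, 0.991, 0.134, 0.002]
contact_force: [-0.1, 0.3, -0.7]
gripper_width: 0.532
t 21.1 pos [ 0.6291 -0.0892  0.1863] yaw 15.39 q7 -1.33 F [-0.1  0.3 -0.7] w 0.532 | shift mm [  36.2 -332.8    5.9] turn [ 0.1  -0.26 -0.11]
```

```bash
python3 -m crank '[{"jaw":35,"x":4.6,"y":-41.6,"z":0,"ax":0,"ay":0,"az":0},{"jaw":35,"x":4.6,"y":-41.6,"z":0,"ax":0,"ay":0,"az":0},{"jaw":35,"x":4.6,"y":-41.6,"z":0,"ax":0,"ay":0,"az":0},{"jaw":35,"x":4.6,"y":-41.6,"z":0,"ax":0,"ay":0,"az":0},{"jaw":35,"x":4.6,"y":-41.6,"z":0,"ax":0,"ay":0,"az":0},{"jaw":35,"x":4.6,"y":-41.6,"z":0,"ax":0,"ay":0,"az":0},{"jaw":35,"x":4.6,"y":-41.6,"z":0,"ax":0,"ay":0,"az":0},{"jaw":35,"x":4.6,"y":-41.6,"z":0,"ax":0,"ay":0,"az":0},{"jaw":35,"x":0,"y":0,"z":0,"ax":0,"ay":0,"az":0},{"jaw":35,"x":0,"y":0,"z":40,"ax":0,"ay":0,"az":0},{"jaw":35,"x":0,"y":0,"z":40,"ax":0,"ay":0,"az":0},{"jaw":35,"x":0,"y":0,"z":0,"ax":0,"ay":0,"az":0}]' 70
python3 g.py .5757 .2412 .0325 15.5
```

```text
t: 22.6
eef_pos: [0.5723, 0.2388, 0.0996]
tool_rot: [0.002, 0.991, 0.134, -0.004]
contact_force: [-0.2, -0.3, -0.6]
gripper_width: 0.532
t 22.6 pos [0.5723 0.2388 0.0996] yaw 15.35 q7 -1.93 F [-0.2 -0.3 -0.6] w 0.532 | shift mm [ 4.4 -1.6 67.1] turn [ 0.13  0.46 -0.15]
```

```bash
python3 -m crank '[{"jaw":35,"x":2,"y":-0.8,"z":20,"ax":0,"ay":0,"az":0},{"jaw":35,"x":1,"y":0,"z":14,"ax":0,"ay":0,"az":0},{"jaw":35,"x":0,"y":0,"z":10,"ax":0,"ay":0,"az":0},{"jaw":35,"x":0,"y":0,"z":8,"ax":0,"ay":0,"az":0},{"jaw":35,"x":0,"y":0,"z":6,"ax":0,"ay":0,"az":0},{"jaw":35,"x":0,"y":0,"z":4,"ax":0,"ay":0,"az":0},{"jaw":35,"x":0,"y":0,"z":0,"ax":0,"ay":0,"az":0},{"jaw":35,"x":0,"y":0,"z":0,"ax":0,"ay":0,"az":0}]' 70
python3 g.py .5757 .2412 .0325 15.5
```

```text
t: 23.6
eef_pos: [0.5778, 0.2432, 0.0416]
tool_rot: [-0.0, 0.991, 0.134, 0.0]
contact_force: [0.5, 0.1, 0.1]
gripper_width: 0.53
t 23.6 pos [0.5778 0.2432 0.0416] yaw 15.4 q7 -1.96 F [0.5 0.1 0.1] w 0.53 | shift mm [-2.6  1.3  9.1] turn [-0.   -0.03 -0.1 ]
```

```bash
python3 -m crank '[{"jaw":35,"x":-2.5,"y":1.2,"z":3,"ax":0,"ay":0,"az":0},{"jaw":35,"x":0,"y":0,"z":3,"ax":0,"ay":0,"az":0},{"jaw":35,"x":0,"y":0,"z":2.3,"ax":0,"ay":0,"az":0},{"jaw":35,"x":0,"y":0,"z":0,"ax":0,"ay":0,"az":0},{"jaw":35,"x":0,"y":0,"z":0,"ax":0,"ay":0,"az":0}]' 70
python3 g.py .5757 .2412 .0325 15.5
```

```text
t: 24.22
eef_pos: [0.5756, 0.2413, 0.0329]
tool_rot: [-0.0, 0.991, 0.134, 0.0]
contact_force: [0.9, -0.7, -1.0]
gripper_width: 0.53
t 24.23 pos [0.5756 0.2413 0.0329] yaw 15.41 q7 -1.96 F [ 0.9 -0.7 -1. ] w 0.53 | shift mm [0.1 0.1 0.4] turn [-0.   -0.   -0.09]
```

```bash
python3 -m crank '[{"jaw":80,"x":0,"y":0,"z":0,"ax":0,"ay":0,"az":0},{"jaw":80,"x":0,"y":0,"z":0,"ax":0,"ay":0,"az":0},{"jaw":80,"x":0,"y":0,"z":0,"ax":0,"ay":0,"az":0},{"jaw":80,"x":0,"y":0,"z":-10,"ax":0,"ay":0,"az":0},{"jaw":80,"x":0,"y":0,"z":-25,"ax":0,"ay":0,"az":0},{"jaw":80,"x":0,"y":0,"z":-45,"ax":0,"ay":0,"az":0},{"jaw":60,"x":0,"y":0,"z":-50,"ax":0,"ay":0,"az":0},{"jaw":60,"x":0,"y":0,"z":-35,"ax":0,"ay":0,"az":0},{"jaw":60,"x":0,"y":0,"z":0,"ax":0,"ay":0,"az":0},{"jaw":60,"x":0,"y":0,"z":0,"ax":0,"ay":0,"az":0}]' 70
python3 chk.py wrist LM; python3 g.py .478 -.3645 .2 -60
```

```text
t: 25.48
eef_pos: [0.5751, 0.2409, 0.1978]
tool_rot: [0.0, 0.991, 0.134, -0.0]
contact_force: [1.2, -0.8, -1.0]
gripper_width: 0.6
L 1031 centre [0.4788 0.2134] rad 0.033 off mm [-0.  -0.9] z med/95 [0.0598 0.0633] slope [ 0.001 -0.002]
M 877 centre [0.5758 0.2409] rad 0.0243 off mm [ 1.1 -0. ] z med/95 [0.06   0.0635] slope [ 0.007 -0.004]
t 25.52 pos [0.5748 0.2408 0.1971] yaw 15.4 q7 -1.9 F [0.9 0.5 0.2] w 0.604 | shift mm [-254.1  557.8   -2.2] turn [9.00e-02 7.00e-02 7.54e+01]
```

```bash
python3 -m crank '[{"jaw":60,"x":-21.2,"y":46.5,"z":0,"ax":0,"ay":0,"az":0},{"jaw":60,"x":-21.2,"y":46.5,"z":0,"ax":0,"ay":0,"az":0},{"jaw":60,"x":-21.2,"y":46.5,"z":0,"ax":0,"ay":0,"az":0},{"jaw":60,"x":-21.2,"y":46.5,"z":0,"ax":0,"ay":0,"az":0},{"jaw":60,"x":-21.2,"y":46.5,"z":0,"ax":0,"ay":0,"az":0},{"jaw":60,"x":-21.2,"y":46.5,"z":0,"ax":0,"ay":0,"az":0},{"jaw":60,"x":-21.2,"y":46.5,"z":0,"ax":0,"ay":0,"az":0},{"jaw":60,"x":-21.2,"y":46.5,"z":0,"ax":0,"ay":0,"az":0},{"jaw":60,"x":-21.2,"y":46.5,"z":0,"ax":0,"ay":0,"az":0},{"jaw":60,"x":-21.2,"y":46.5,"z":0,"ax":0,"ay":0,"az":0},{"jaw":60,"x":-21.2,"y":46.5,"z":0,"ax":0,"ay":0,"az":0},{"jaw":60,"x":-21.2,"y":46.5,"z":0,"ax":0,"ay":0,"az":0}]' 100
python3 -m crank '[{"jaw":60,"x":0,"y":0,"z":0,"ax":0,"ay":0,"az":9.4},{"jaw":60,"x":0,"y":0,"z":0,"ax":0,"ay":0,"az":9.4},{"jaw":60,"x":0,"y":0,"z":0,"ax":0,"ay":0,"az":9.4},{"jaw":60,"x":0,"y":0,"z":0,"ax":0,"ay":0,"az":9.4},{"jaw":60,"x":0,"y":0,"z":0,"ax":0,"ay":0,"az":9.4},{"jaw":60,"x":0,"y":0,"z":0,"ax":0,"ay":0,"az":9.4},{"jaw":60,"x":0,"y":0,"z":0,"ax":0,"ay":0,"az":9.4},{"jaw":60,"x":0,"y":0,"z":0,"ax":0,"ay":0,"az":9.4},{"jaw":60,"x":0,"y":0,"z":0,"ax":0,"ay":0,"az":0},{"jaw":60,"x":0,"y":0,"z":0,"ax":0,"ay":0,"az":0}]' 100
cat > pu.py <<'E'
from h import *
import g
im,d,c=cam('wrist'); save('w8',cv2.resize(im,(480,360))); P=cloud(c,d).reshape(-1,3)
s=P[(np.hypot(P[:,0]-.478,P[:,1]+.3645)<.075)&(P[:,2]>.005)&(P[:,2]<.018)][:,:2]
m=s.mean(0)
for _ in range(3):
    ev,V=np.linalg.eigh(np.cov(s.T)); e=V[:,1]; s=s[abs((s-s.mean(0))@V[:,0])<.009]
e=e*np.sign(e[0]); p=(s-s.mean(0))@e; lo,hi=p.min(),p.max()
f=np.array([-e[1],e[0]]); w=(s-s.mean(0))@f
mid=s.mean(0)+e*(lo+hi)/2+f*(w.min()+w.max())/2
a=np.degrees(np.arctan2(e[1],e[0])); print(len(s),'mid',mid.round(4),'len',hi-lo,'wid',np.ptp(w),'ang',a)
g.rel(mid[0],mid[1],.003,a)
E
python3 pu.py
```

```text
t: 27.02
eef_pos: [0.4773, -0.3654, 0.1965]
tool_rot: [-0.001, 0.991, 0.134, -0.001]
contact_force: [0.6, -0.5, 0.8]
gripper_width: 0.603
t: 28.28
eef_pos: [0.4781, -0.364, 0.1972]
tool_rot: [0.0, 0.868, -0.497, -0.001]
contact_force: [-0.3, 1.0, -0.3]
gripper_width: 0.603
1916 mid [ 0.4798 -0.3649] len 0.09955799728094136 wid 0.013965513473712863 ang -60.12365105236317
t 28.32 pos [ 0.4782 -0.3641  0.1975] yaw -59.65 q7 -1.96 F [ 0.6 -0.9 -0.2] w 0.6 | shift mm [  1.6  -1.  194.5] turn [0.03 0.04 0.47]
```

View pics/w8.png

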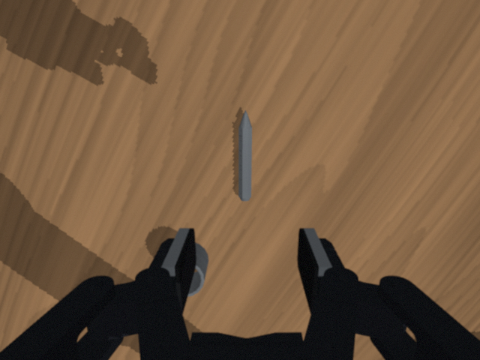

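The punch is at (245,155), point away from the gripper, and it measures 99.6 x 14.0 mm as expected. Descending.

```bash
python3 -m crank '[{"jaw":60,"x":0.5,"y":-1,"z":45,"ax":0,"ay":0,"az":0.5},{"jaw":60,"x":0,"y":0,"z":45,"ax":0,"ay":0,"az":0},{"jaw":60,"x":0,"y":0,"z":40,"ax":0,"ay":0,"az":0},{"jaw":60,"x":0,"y":0,"z":30,"ax":0,"ay":0,"az":0},{"jaw":60,"x":0,"y":0,"z":20,"ax":0,"ay":0,"az":0},{"jaw":60,"x":0,"y":0,"z":10,"ax":0,"ay":0,"az":0},{"jaw":40,"x":0,"y":0,"z":0,"ax":0,"ay":0,"az":0},{"jaw":40,"x":0,"y":0,"z":0,"ax":0,"ay":0,"az":0},{"jaw":40,"x":0,"y":0,"z":0,"ax":0,"ay":0,"az":0}]' 100
python3 g.py .4798 -.3649 .003 -60.1
```

```text
t: 29.45
eef_pos: [0.4802, -0.3646, 0.009]
tool_rot: [-0.0, 0.865, -0.502, 0.001]
contact_force: [0.8, 0.8, -0.7]
gripper_width: 0.398
t 29.45 pos [ 0.4802 -0.3646  0.009 ] yaw -60.29 q7 -1.9 F [ 0.8  0.8 -0.7] w 0.398 | shift mm [0.1 0.5 6. ] turn [-0.05 -0.09 -0.19]
```

```bash
python3 -m crank '[{"jaw":40,"x":0,"y":0.4,"z":5.5,"ax":0,"ay":0,"az":0},{"jaw":40,"x":0,"y":0,"z":0,"ax":0,"ay":0,"az":0},{"jaw":5,"x":0,"y":0,"z":0,"ax":0,"ay":0,"az":0},{"jaw":5,"x":0,"y":0,"z":0,"ax":0,"ay":0,"az":0},{"jaw":5,"x":0,"y":0,"z":0,"ax":0,"ay":0,"az":0},{"jaw":5,"x":0,"y":0,"z":0,"ax":0,"ay":0,"az":0},{"jaw":5,"x":0,"y":0,"z":0,"ax":0,"ay":0,"az":0},{"jaw":5,"x":0,"y":0,"z":0,"ax":0,"ay":0,"az":0}]' 100
python3 g.py .4798 -.3649 .003 -60.1
```

```text
t: 30.45
eef_pos: [0.4794, -0.3645, 0.0028]
tool_rot: [-0.0, 0.865, -0.502, 0.0]
contact_force: [-0.8, 1.8, 5.1]
gripper_width: 0.123
t 30.45 pos [ 0.4794 -0.3645  0.0028] yaw -60.3 q7 -1.9 F [-0.8  1.8  5.1] w 0.123 | shift mm [ 0.6 -0.1 -0.2] turn [-0.01 -0.01 -0.2 ]
```

```bash
python3 -m crank '[{"jaw":5,"x":0,"y":0,"z":-5,"ax":0,"ay":0,"az":0},{"jaw":5,"x":0,"y":0,"z":-15,"ax":0,"ay":0,"az":0},{"jaw":5,"x":0,"y":0,"z":-30,"ax":0,"ay":0,"az":0},{"jaw":5,"x":0,"y":0,"z":-40,"ax":0,"ay":0,"az":0},{"jaw":5,"x":0,"y":0,"z":-40,"ax":0,"ay":0,"az":0},{"jaw":5,"x":0,"y":0,"z":-30,"ax":0,"ay":0,"az":0},{"jaw":5,"x":0,"y":0,"z":-20,"ax":0,"ay":0,"az":0},{"jaw":5,"x":0,"y":0,"z":0,"ax":0,"ay":0,"az":0}]' 100
python3 -m crank '[{"jaw":5,"x":0,"y":0,"z":0,"ax":0,"ay":0,"az":-8.42},{"jaw":5,"x":0,"y":0,"z":0,"ax":0,"ay":0,"az":-8.42},{"jaw":5,"x":0,"y":0,"z":0,"ax":0,"ay":0,"az":-8.42},{"jaw":5,"x":0,"y":0,"z":0,"ax":0,"ay":0,"az":-8.42},{"jaw":5,"x":0,"y":0,"z":0,"ax":0,"ay":0,"az":-8.42},{"jaw":5,"x":0,"y":0,"z":0,"ax":0,"ay":0,"az":-8.42},{"jaw":5,"x":0,"y":0,"z":0,"ax":0,"ay":0,"az":-8.42},{"jaw":5,"x":0,"y":0,"z":0,"ax":0,"ay":0,"az":-8.42},{"jaw":5,"x":0,"y":0,"z":0,"ax":0,"ay":0,"az":-8.42},{"jaw":5,"x":0,"y":0,"z":0,"ax":0,"ay":0,"az":0},{"jaw":5,"x":0,"y":0,"z":0,"ax":0,"ay":0,"az":0}]' 100
python3 g.py .6016 .1449 .18 15.5
python3 -c "
from h import *
im,d,c=cam('wrist'); save('w9',cv2.resize(im,(480,360)))"
```

```text
t: 31.45
eef_pos: [0.48, -0.3652, 0.1848]
tool_rot: [-0.0, 0.865, -0.502, 0.002]
contact_force: [0.3, 1.2, -1.9]
gripper_width: 0.121
t: 32.83
eef_pos: [0.4788, -0.3642, 0.1819]
tool_rot: [-0.0, 0.991, 0.133, -0.0]
contact_force: [-0.1, -0.1, -1.0]
gripper_width: 0.125
t 32.83 pos [ 0.4788 -0.3642  0.1819] yaw 15.31 q7 -0.77 F [-0.1 -0.1 -1. ] w 0.125 | shift mm [ 252.9 -458.6    2.1] turn [-0.04  0.04 -0.19]
```

View pics/w9.png

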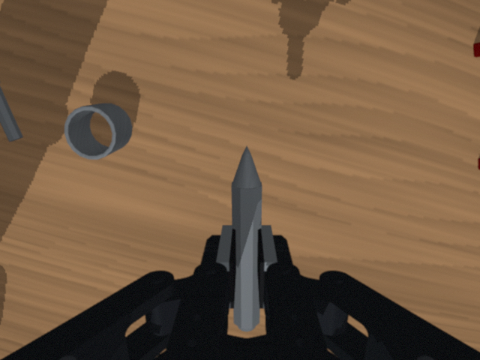

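The punch is held square between the pads, point at (246,150). Carrying it to above the clips.

```bash
python3 -m crank '[{"jaw":5,"x":21.1,"y":-38.2,"z":0,"ax":0,"ay":0,"az":-0.2},{"jaw":5,"x":21.1,"y":-38.2,"z":0,"ax":0,"ay":0,"az":0},{"jaw":5,"x":21.1,"y":-38.2,"z":0,"ax":0,"ay":0,"az":0},{"jaw":5,"x":21.1,"y":-38.2,"z":0,"ax":0,"ay":0,"az":0},{"jaw":5,"x":21.1,"y":-38.2,"z":0,"ax":0,"ay":0,"az":0},{"jaw":5,"x":21.1,"y":-38.2,"z":0,"ax":0,"ay":0,"az":0},{"jaw":5,"x":21.1,"y":-38.2,"z":0,"ax":0,"ay":0,"az":0},{"jaw":5,"x":21.1,"y":-38.2,"z":0,"ax":0,"ay":0,"az":0},{"jaw":5,"x":21.1,"y":-38.2,"z":0,"ax":0,"ay":0,"az":0},{"jaw":5,"x":21.1,"y":-38.2,"z":0,"ax":0,"ay":0,"az":0},{"jaw":5,"x":21.1,"y":-38.2,"z":0,"ax":0,"ay":0,"az":0},{"jaw":5,"x":21.1,"y":-38.2,"z":0,"ax":0,"ay":0,"az":0}]' 100
python3 -m crank '[{"jaw":5,"x":0,"y":0,"z":0,"ax":0,"ay":0,"az":0},{"jaw":5,"x":0,"y":0,"z":0,"ax":0,"ay":0,"az":0},{"jaw":5,"x":0,"y":0,"z":0,"ax":0,"ay":0,"az":0}]' 100
python3 g.py .6016 .1449 .18 15.5
python3 - <<'E'
from h import *
o=readout.get_obs(); im,d,c=cam('wrist'); P=cloud(c,d).reshape(-1,3); save('w10',im)
tc=o['eef_pos']; e=np.array([np.cos(np.radians(15.5)),np.sin(np.radians(15.5))]); f=np.array([-e[1],e[0]])
D=P[:,:2]-[.6016,.1449]; a=D@e;b=D@f
s=(abs(a)<.045)&(abs(b)<.03)&(P[:,2]>.048)&(P[:,2]<.06)
print('clips',s.sum(),'along',a[s].min(),a[s].max(),'across',b[s].min(),b[s].max(),'mean',b[s].mean())
Q=P[:,:2]-tc[:2]; a=Q@e;b=Q@f
s=(abs(a)<.07)&(abs(b)<.006)&(abs(P[:,2]-tc[2]-.011)<.006)
k=s&(a>.012)&(a<.03); k2=s&(a<-.012)
print('bar',s.sum(),a[s].min(),a[s].max(),'across',b[k].mean(),b[k2].mean() if k2.any() else 0,'z front',np.percentile(P[k,2]-tc[2],90),'z back',np.percentile(P[k2,2]-tc[2],90) if k2.any() else 0)
E
```

```text
t: 34.38
eef_pos: [0.5994, 0.1467, 0.1824]
tool_rot: [0.0, 0.991, 0.136, 0.0]
contact_force: [-0.0, -0.5, -1.6]
gripper_width: 0.12
t: 34.75
eef_pos: [0.5992, 0.1436, 0.1824]
tool_rot: [0.0, 0.991, 0.135, -0.0]
contact_force: [-0.4, 0.6, -1.1]
gripper_width: 0.117
t 34.75 pos [0.5992 0.1436 0.1824] yaw 15.53 q7 -1.72 F [-0.4  0.6 -1.1] w 0.117 | shift mm [ 2.6 -0.6  2.4] turn [0.05 0.03 0.03]
clips 569 along -0.030185507725237936 0.030284341848200513 across -0.018783687022963447 0.018943082814145567 mean 0.001209122018472116
bar 7211 -0.05052735419747825 0.04962777812274026 across 2.6807164904161082e-05 -6.983879806775528e-05 z front 0.012427528770607377 z back 0.012358284078788157
```

View pics/w10.png

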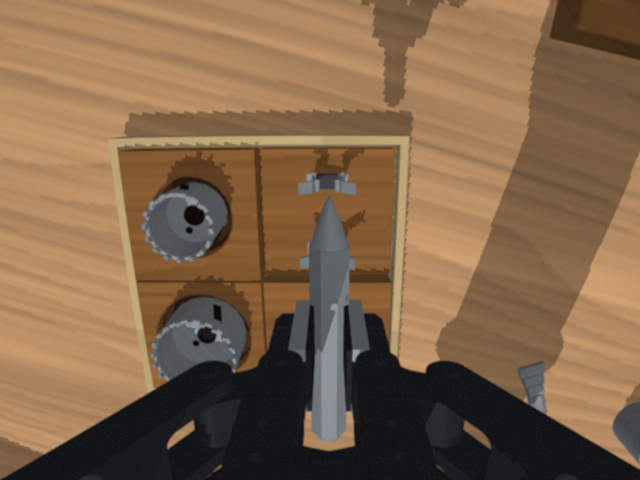

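The punch is centred on the TCP and level. The clips at (327,183) and (327,262) are symmetric about my seat estimate. Descending to just above the mouth.

```bash
python3 -m crank '[{"jaw":5,"x":1.2,"y":-0.5,"z":40,"ax":0,"ay":0,"az":0},{"jaw":5,"x":0,"y":0,"z":35,"ax":0,"ay":0,"az":0},{"jaw":5,"x":0,"y":0,"z":25,"ax":0,"ay":0,"az":0},{"jaw":5,"x":0,"y":0,"z":15,"ax":0,"ay":0,"az":0},{"jaw":5,"x":0,"y":0,"z":10,"ax":0,"ay":0,"az":0},{"jaw":5,"x":0,"y":0,"z":0,"ax":0,"ay":0,"az":0},{"jaw":5,"x":0,"y":0,"z":0,"ax":0,"ay":0,"az":0},{"jaw":5,"x":0,"y":0,"z":0,"ax":0,"ay":0,"az":0}]' 100
python3 g.py .6016 .1449 .0315 15.5
```

```text
t: 35.8
eef_pos: [0.6009, 0.1463, 0.0584]
tool_rot: [-0.0, 0.991, 0.136, 0.001]
contact_force: [0.8, 0.4, -0.8]
gripper_width: 0.123
t 35.8 pos [0.6009 0.1463 0.0584] yaw 15.68 q7 -1.76 F [ 0.8  0.4 -0.8] w 0.123 | shift mm [ 0.3  1.6 26.9] turn [-0.   -0.09  0.18]
```

```bash
python3 -m crank '[{"jaw":5,"x":0.3,"y":1.5,"z":3,"ax":0,"ay":0,"az":0.2},{"jaw":5,"x":0,"y":0,"z":3,"ax":0,"ay":0,"az":0},{"jaw":5,"x":0,"y":0,"z":3,"ax":0,"ay":0,"az":0},{"jaw":5,"x":0,"y":0,"z":3,"ax":0,"ay":0,"az":0},{"jaw":5,"x":0,"y":0,"z":3,"ax":0,"ay":0,"az":0},{"jaw":5,"x":0,"y":0,"z":0,"ax":0,"ay":0,"az":0},{"jaw":5,"x":0,"y":0,"z":0,"ax":0,"ay":0,"az":0}]' 100
python3 g.py .6016 .1449 .0315 15.5
python3 -m crank '[{"jaw":5,"x":0,"y":0,"z":3,"ax":0,"ay":0,"az":0},{"jaw":5,"x":0,"y":0,"z":3,"ax":0,"ay":0,"az":0},{"jaw":5,"x":0,"y":0,"z":2,"ax":0,"ay":0,"az":0},{"jaw":5,"x":0,"y":0,"z":0,"ax":0,"ay":0,"az":0},{"jaw":5,"x":0,"y":0,"z":0,"ax":0,"ay":0,"az":0}]' 100
python3 g.py .6016 .1449 .0315 15.5
```

```text
t: 36.67
eef_pos: [0.6017, 0.1452, 0.043]
tool_rot: [-0.0, 0.991, 0.135, 0.001]
contact_force: [0.9, 1.0, 2.3]
gripper_width: 0.122
t 36.67 pos [0.6017 0.1452 0.043 ] yaw 15.49 q7 -1.77 F [0.9 1.  2.3] w 0.122 | shift mm [-0.2  0.3 11.5] turn [-0.01 -0.1  -0.01]
t: 37.3
eef_pos: [0.6001, 0.1445, 0.0336]
tool_rot: [0.0, 0.991, 0.135, -0.001]
contact_force: [0.4, 1.5, -6.4]
gripper_width: 0.123
t 37.3 pos [0.6001 0.1445 0.0336] yaw 15.48 q7 -1.77 F [ 0.4  1.5 -6.4] w 0.123 | shift mm [1.6 0.  2.1] turn [ 0.    0.11 -0.02]
```

```bash
python3 -m crank '[{"jaw":5,"x":0,"y":0,"z":1.5,"ax":0,"ay":0,"az":0},{"jaw":5,"x":0,"y":0,"z":1.5,"ax":0,"ay":0,"az":0},{"jaw":5,"x":0,"y":0,"z":0,"ax":0,"ay":0,"az":0},{"jaw":5,"x":0,"y":0,"z":0,"ax":0,"ay":0,"az":0}]' 100
python3 g.py .6016 .1449 .0315 15.5
```

```text
t: 37.8
eef_pos: [0.6011, 0.1447, 0.0318]
tool_rot: [0.0, 0.991, 0.135, 0.0]
contact_force: [-1.4, 0.3, 0.8]
gripper_width: 0.125
t 37.8 pos [0.6011 0.1447 0.0318] yaw 15.48 q7 -1.77 F [-1.4  0.3  0.8] w 0.125 | shift mm [ 0.6 -0.1  0.3] turn [ 0.01 -0.01 -0.02]
```

```bash
python3 -m crank '[{"jaw":5,"x":0,"y":0,"z":1.5,"ax":0,"ay":0,"az":0},{"jaw":5,"x":0,"y":0,"z":1.5,"ax":0,"ay":0,"az":0},{"jaw":5,"x":0,"y":0,"z":0,"ax":0,"ay":0,"az":0},{"jaw":5,"x":0,"y":0,"z":0,"ax":0,"ay":0,"az":0}]' 100
python3 g.py .6016 .1449 .0315 15.5
```

```text
t: 38.3
eef_pos: [0.6012, 0.1447, 0.0312]
tool_rot: [0.0, 0.991, 0.135, 0.0]
contact_force: [-8.6, -2.5, 23.5]
gripper_width: 0.125
t 38.3 pos [0.6012 0.1447 0.0312] yaw 15.46 q7 -1.77 F [-8.6 -2.5 23.5] w 0.125 | shift mm [ 0.5 -0.1 -0.3] turn [ 0.04 -0.03 -0.04]
```

Pressing gives 23 N against a rigid stop at TCP z 31.2 mm, where home should be, so the punch is seated. Backing off the load, opening just enough to release, and lifting straight up.

```bash
python3 -m crank '[{"jaw":5,"x":0,"y":0,"z":-2.5,"ax":0,"ay":0,"az":0},{"jaw":40,"x":0,"y":0,"z":0,"ax":0,"ay":0,"az":0},{"jaw":40,"x":0,"y":0,"z":0,"ax":0,"ay":0,"az":0},{"jaw":40,"x":0,"y":0,"z":0,"ax":0,"ay":0,"az":0},{"jaw":40,"x":0,"y":0,"z":-10,"ax":0,"ay":0,"az":0},{"jaw":40,"x":0,"y":0,"z":-25,"ax":0,"ay":0,"az":0},{"jaw":40,"x":0,"y":0,"z":-45,"ax":0,"ay":0,"az":0},{"jaw":40,"x":0,"y":0,"z":-50,"ax":0,"ay":0,"az":0},{"jaw":40,"x":0,"y":0,"z":-40,"ax":0,"ay":0,"az":0},{"jaw":40,"x":0,"y":0,"z":0,"ax":0,"ay":0,"az":0},{"jaw":40,"x":0,"y":0,"z":0,"ax":0,"ay":0,"az":0}]' 100
python3 chk.py wrist LMS
python3 - <<'E'
from h import *
im,d,c=cam('wrist'); P=cloud(c,d).reshape(-1,3); save('w11',im)
e=np.array([np.cos(np.radians(15.5)),np.sin(np.radians(15.5))]); f=np.array([-e[1],e[0]])
D=P[:,:2]-[.6016,.1449]; a=D@e;b=D@f
s=(abs(a)<.06)&(abs(b)<.008)&(P[:,2]>.033)&(P[:,2]<.055)
q=s&(abs(a)<.02); l=s&(a<-.032); r=s&(a>.018)&(a<.022)
print('bar',a[s].min(),a[s].max(),'across',b[q].mean(),'slope',np.polyfit(a[q],b[q],1)[0],'top z mid',np.percentile(P[q,2],80),'ends',np.percentile(P[l,2],80),np.percentile(P[r,2],80))
im,d,c=cam('side'); P=cloud(c,d).reshape(-1,3)
for n,x,y,lo in(('coupling',.473,-.2171,.040),('chisel',.4752,-.096,.006)):
    s=P[(np.hypot(P[:,0]-x,P[:,1]-y)<.06)&(P[:,2]>lo)&(P[:,2]<.06)]; print(n,cv2.minAreaRect(s[:,:2].astype(np.float32)))
E
```

```text
t: 39.67
eef_pos: [0.6006, 0.1446, 0.2009]
tool_rot: [0.0, 0.991, 0.135, -0.0]
contact_force: [-0.0, -0.1, -0.0]
gripper_width: 0.4
L 500 centre [0.482  0.2159] rad 0.0326 off mm [3.2 1.6] z med/95 [0.0597 0.063 ] slope [0.012 0.013]
M 802 centre [0.5755 0.2403] rad 0.0244 off mm [ 0.8 -0.6] z med/95 [0.0604 0.0632] slope [-0.002 -0.004]
S 475 centre [0.505  0.1172] rad 0.0163 off mm [-0.5 -1. ] z med/95 [0.0604 0.0636] slope [ 0.006 -0.001]
bar -0.051070820792791294 0.048957500742503955 across -0.00038412901709667616 slope 0.010778653136365555 top z mid 0.043916777270776246 ends 0.04386195910171649 0.04402424780253071
coupling ((0.4731287956237793, -0.2173309624195099), (0.05177019163966179, 0.04660150036215782), 62.411197662353516)
chisel ((0.47251784801483154, -0.0936594307422638), (0.09183384478092194, 0.02456514909863472), 29.10889434814453)
```

View pics/w11.png

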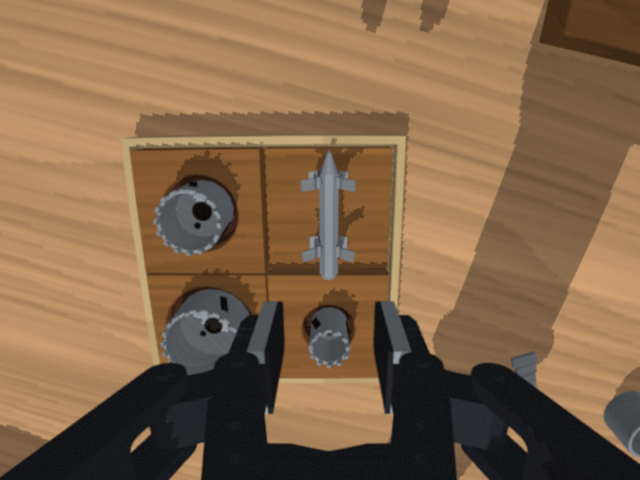

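The punch lies in both clips, spanning (328,155) to (328,278), and the three saws stand in their recesses. The large saw's 3 mm reading comes from a finger hiding part of its rim; unobstructed it read within 1 mm. Handing in.

```bash
python3 -c "
from station import ticket,readout
print(readout.get_obs()['t']); print(ticket.hand_in())"
```

```text
39.825
the job is handed in; nothing more can be done
None
```

All three hole saws are standing teeth up in their own recesses, and the centre punch is snapped into both clips. I handed the job in at 39.8 s; the hand-in gives no verdict.

- **Saws:** all three read level, with rims about 62 mm above the bench, which means they are on the recess floors. The small and medium saws are within about 1.5 mm of centre. The large saw was within 1 mm in two earlier checks. Its last reading was 3.6 mm off, taken with a finger hiding part of its rim; I did not repeat it with a clear view.
- **Punch:** it met a hard stop at 23 N at the height where it should be home. Its top reads 43.9 mm against 43 mm expected, which I put down to the camera depth, because it reads about 1 mm high elsewhere. It is within about 1 mm lengthwise, 0.4 mm sideways and 0.01 rad.
- **Coupling and chisel:** I never touched either. The coupling reads unmoved. The chisel's fitted position differs by about 5 mm and 7° between the first and last checks. I used different measuring windows for the two, so I take it as a measurement effect; either way it is well inside 25 mm.

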